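# Show the snapped chisel

## Task

One of the four chisels in the wooden tote has its blade snapped off short. Fold the tote's carrying bail right down out of the way, to the front or the back, then draw that chisel out of its slot and hold it up level, well above the butts of the other chisels, so that I can look at the break. Finish while still holding it up there, keep it still, and leave the other chisels standing in their slots and the things lying about where they are.

Things in the scene. Friction and masses are not known exactly. Their poses are not given: they have to be found in the camera images.
- tote: wooden chisel tote fixed to the table, 120 x 314 x 145 mm without its bail. Origin: centre of its underside; z up, y along the row of chisels, x across it (away from the robot at yaw 0). Base board 14 mm thick. End boards 12 mm thick at y = -151 and +151 mm, 60 mm wide in x, round tops reaching z = 145 mm.
- tote_shelf (a point): middle of the tote's shelf top, 100 mm above the tote's origin, axes as the tote's. The shelf is 50 mm deep (x) and 14 mm thick; four chisels stand upright in it at y = -93, -31, +31 and +93 mm, their blades hanging in plain view below it, in through slots 27 mm (y) by 9 mm (x).
- bail (a joint): angle of the tote's carrying bail about an axis along the tote's y at x = 0, z = 115 mm: 0 = upright over the row of chisels, positive = leaning to the tote's +x side, negative = to its -x side; stops at +1.45 and -1.45 rad. Stiff: it stays where left, 1 to 2 N at the grip moves it. Right down means beyond 1.1 rad either way.
- bail_grip (a point): centre of the bail's wooden grip (20 to 22 mm thick, 100 mm long), 125 mm from the pivot axis, in the middle of the bail's cross bar; the bail is an 8 mm steel rod spanning the tote. z points from the pivot axis to the grip, y along the grip (as the tote's y).
- chisel_snapped: the damaged chisel, about 110 g: blade 20 mm wide, 4 mm thick, snapped off 42 mm below the ferrule. Its wooden handle, like all four, is 85 mm long with its foot, a 13 mm high, 23 mm thick brass ferrule; the wood is 21 to 26 mm thick, thickest 52 mm up. Origin: underside of the ferrule, on the axis, resting on the shelf top; z towards the butt, y across the blade.
- chisel_snapped_butt (a point): centre of the damaged chisel's handle end, 85 mm along its z
- chisel_snapped_end (a point): broken end of the damaged chisel's blade, 42 mm along its -z
- chisel_12: sound chisel, blade 12 mm wide and 75 mm long below the ferrule; frame as for the damaged one
- chisel_16: sound chisel, blade 16 mm wide and 75 mm long; same frame
- chisel_24: sound chisel, blade 24 mm wide and 75 mm long; same frame
- push_pad_1: bystander: yellow wooden push pad, 132 x 90 x 105 mm, origin under its centre
- push_pad_2: bystander: yellow wooden push pad, 126 x 90 x 99 mm, origin under its centre
- wax_tin: bystander: round grey tin, 68 mm across, 26 mm high, origin under its centre

How it is judged:
By the outcome, as a careful person would: the job done as asked, in the order asked, and still so for the second after the job is handed in, while the arm keeps its last pose, push and grip.
It also fails if it takes over 45 s, if anything falls off the work surface, if the arm or the gripper's body presses on something with over 40 N, if the wrist force passes 120 N, or if a joint passes its speed limit or range.

## Robot

A 7-joint arm with a two-finger parallel gripper is mounted at the origin on a cart in front of the work surface, level with it; the furniture and walls round the work are solid. World frame = base frame: x ahead of the robot, y to its left, z up, the work surface at z = 0. Lengths are in m, angles in rad, forces in N, time in s.
With the tool pointing down it reaches from about 0.35 to 0.9 m from the base axis. Payload 8.1 kg.
Tool frame: the origin (TCP) lies at the very end of the fingers, on their centre line; the grasp point (between the pads) lies 19 mm behind it; x points along the fingers, y is the direction in which the jaws open and shut, and the axes are right-handed (so a half turn about x gives the same grasp; the last joint's range is limited). The gripper opens to 92 mm and grips with 3 to 60 N. Pads are 19 mm wide; open, the fingers measure 130 mm over their backs; the gripper's body (75 mm by 190 mm) begins 47 mm behind the grasp point.
Start: joints at [1.182, 0.434, 0.025, 1.573, -0.012, 1.134, -0.075], TCP at [0.176, -0.6, 0.227] pointing down, gripper open.
Joint ranges: [-2.62, 2.62], [-0.44, 2.09], [-1.27, 1.32], [0.08, 2.57], [-1.32, 4.46], [0.12, 2], [-2.74, 2.74]. Speed limits (rad/s): [2.22, 2.22, 3.01, 3.01, 3.14, 3.14, 3.14].

## Interface

Orientations are given as a rotation vector (axis times angle).
In Python, from cell import arm gives the robot as it stands.
- The arm moves only by the tool servo_tool, never from a script. Its argument "plan" is a list of rows, each a list of 2 entries, a list of its own where there are three numbers: the shift along the world's x, y, z in cm, then the turn, a rotation vector about the world's x, y, z in degrees. A call has 1 to 12 rows; each row is the pose to reach, as a shift and turn from the pose measured when the call began; what a row does not reach only later rows make up. A row lasts 1/10 s, in which the tool goes at most 50 mm and 8.59 degrees, less where a joint would pass 70% of its speed; a pose out of reach is approached as far as the arm can. A call with a gripper value outside its range is refused whole. "grip" is the opening, from 0 (shut) to 1 (fully open), set as the call begins (left out, the last holds). The fingers move at their own pace and stop on an object; "squeeze" is the grip in N (left out, the last holds). Time passes only in rows, so rows that repeat a pose let the fingers close. It gives the time, the measured TCP pose, the force and the opening at its end, in the units of the state.
- arm.observe(): the state, without advancing time (a new reading comes with each control period).
- arm.get_image(name): name is "side" or "top" or "wrist"; returns a dict with "frame" (480x640x3 uint8, blue, green, red), "fx", "fy", "cx", "cy" (pixels), "position" and "rotation" of the camera in the world. Camera axes: x right, y down, z forward; pixel columns grow to the right and rows downward; lengths in m; the calibration is good to about 2 mm. A picture is of the moment at which its call begins. There is no depth.
- arm.sign_off(): hands the job in, once; it reports no verdict.
Trained networks look in a picture, given as the dict that the camera call returned (one of the last four; its "shot" number tells which), for a name from the list of things; names that differ only in an ending like _2 or _b are one class to them, and where a whole thing is asked for, a point or a joint stands for the part that bears it (a point fixed in the world has none). Each returns a list of dicts, best first, with "score" (0 to 1); they miss things now and then, are a little off and sometimes report something else, mostly with a low value. They report only what shows in the picture. A call takes as long as a camera call.
- arm.search_frame(picture, query): "at" ([column, row] in pixels, amid what is visible of it).
- arm.trace(picture, query): "pixels" (480x640 bool, what is visible of it) and "at" ([column, row] in pixels, amid what is visible of it).
The state is a dict: "clock": time; "joints": joint angles; "dq": joint speeds; "joint_efforts": joint torques, N m; "position": TCP position; "ee_rot": TCP orientation; "force": force on the tool from outside, world axes, zero at the start; "ft_torque": the same for the moment, N m; "width": opening from 0.0 (shut) to 1.0 (fully open).
Only numpy, scipy, OpenCV 4.12 (cv2) and the standard library are available. Lean on these libraries where they do the work, as an engineer would, in place of code of your own. Each camera call takes 0.05 s, during which the arm holds its last target.

## Working session

There is one attempt and no reset: what is moved stays moved. The work goes in short steps, Python scripts to look and compute and a tool call to move; the robot and the scene stay as the last step left them, time stands still between calls to the robot, and variables do not carry over. Pictures are saved under pics/ and viewed, and the job is handed in when it is done.

Besides the shell and the picture viewer there is one more tool, called after "Emit:" as a command line: name --argument value ..., lists and objects as JSON in quotes. servo_tool: Moves the arm, as the interface text tells. Its arguments: {"type":"object","properties":{"plan":{"type":"array","items":{"type":"array"}},"grip":{"type":"number"},"squeeze":{"type":"number"}},"required":["plan"]}

```bash
ls; mkdir -p pics
cat > h.py <<'E'
import numpy as np, cv2
from cell import arm
def snap(n,f):
    p=arm.get_image(n); cv2.imwrite('pics/'+f+'.png',p['frame']); return p
def pr(p,X):
    c=np.array(p['rotation']).reshape(3,3).T@(np.array(X)-p['position']); return [round(float(p['fx']*c[0]/c[2]+p['cx']),1),round(float(p['fy']*c[1]/c[2]+p['cy']),1)]
def ray(p,uv):
    d=np.array([(uv[0]-p['cx'])/p['fx'],(uv[1]-p['cy'])/p['fy'],1]); d=np.array(p['rotation']).reshape(3,3)@d; return np.array(p['position']),d/np.linalg.norm(d)
def atz(p,uv,z):
    o,d=ray(p,uv); return o+d*(z-o[2])/d[2]
def tri(rs):
    A=0;b=0
    for o,d in rs:
        M=np.eye(3)-np.outer(d,d);A=A+M;b=b+M@o
    return np.linalg.solve(A,b)
E
python3 - <<'E'
from h import *
print(arm.observe())
for n in ['side','top']:
    p=snap(n,n+'0'); print(n,p['fx'],p['position'],p['rotation'],type(p['rotation']))
    for q in ['tote','bail_grip','chisel_snapped','chisel_snapped_butt','chisel_snapped_end','chisel_12','chisel_16','chisel_24','push_pad_1','wax_tin','tote_shelf']:
        r=arm.search_frame(p,q); print(q,[(x['at'],round(x['score'],2)) for x in r[:3]])
E
```

```text
pics
{'clock': 0.0, 'joints': array([ 1.18243049,  0.43522021,  0.02498854,  1.57410944, -0.01159196,
        1.13400978, -0.07512787]), 'dq': array([ 0.00246417,  0.00030349,  0.00140891, -0.00273662,  0.00051475,
        0.00014199,  0.00128839]), 'joint_efforts': array([-7.44410409e-04, -6.67840433e+01,  9.85070877e-01, -3.14448202e+01,
       -6.03642873e-02,  4.29765740e-02,  1.63217715e-04]), 'position': array([ 0.1759679 , -0.59917166,  0.22594211]), 'ee_rot': array([ 2.06845117,  0.29914253, -2.06925406]), 'force': array([ 0.1349115 , -0.23347094, -0.20740903]), 'ft_torque': array([-0.02345497, -0.01980498, -0.00989704]), 'width': 0.9970486665886132}
side 605.3670400815905 [ 0.20809016 -0.43195538  0.86882538] [-2.2559313   0.54943762 -0.24066725] <class 'numpy.ndarray'>
tote [([331.0, 368.5], 0.84), ([313.2, 312.9], 0.63)]
bail_grip [([351.8, 287.7], 0.95)]
chisel_snapped [([291.0, 293.6], 0.74)]
chisel_snapped_butt [([292.7, 290.4], 0.57), ([293.9, 216.7], 0.16)]
chisel_snapped_end [([290.2, 292.7], 0.74)]
chisel_12 [([337.0, 343.4], 0.86), ([315.9, 317.0], 0.67), ([364.6, 
[... 325 characters left out ...]
4014474 [0.50446798 0.25887677 1.02303179] [-2.19899861  2.13642496 -0.10071452] <class 'numpy.ndarray'>
tote [([457.2, 299.5], 0.31)]
bail_grip [([407.2, 291.2], 0.97)]
chisel_snapped [([353.1, 311.9], 0.69)]
chisel_snapped_butt [([359.1, 313.4], 0.58)]
chisel_snapped_end [([351.6, 313.5], 0.76)]
chisel_12 [([454.2, 300.1], 0.76), ([418.2, 299.3], 0.74), ([387.4, 307.6], 0.55)]
chisel_16 [([454.2, 300.1], 0.76), ([418.2, 299.3], 0.74), ([387.4, 307.6], 0.55)]
chisel_24 [([454.2, 300.1], 0.76), ([418.2, 299.3], 0.74), ([387.4, 307.6], 0.55)]
push_pad_1 [([210.3, 236.0], 0.98), ([212.5, 316.2], 0.81), ([357.9, 315.5], 0.71)]
wax_tin [([313.0, 195.3], 0.87)]
tote_shelf [([402.0, 304.6], 0.58)]
```

View pics/side0.png

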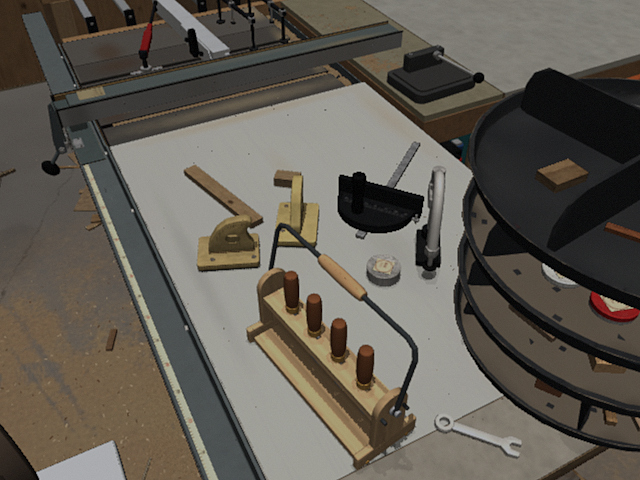

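View pics/top0.png

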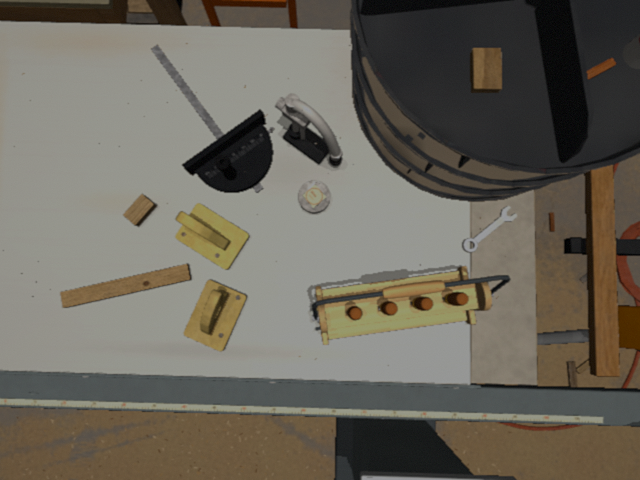

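```bash
sed -i 's/^def snap.*/from scipy.spatial.transform import Rotation as R\ndef snap(n,f):/; s/p=arm.get_image(n);/p=arm.get_image(n); p["rotation"]=R.from_rotvec(p["rotation"]).as_matrix();/' h.py
python3 - <<'E'
from h import *
from h import R
o=arm.observe(); print(o['clock'],R.from_rotvec(o['ee_rot']).as_matrix().round(3))
try:
  a=snap('side','a')
except Exception as e: print(e)
b=snap('top','b')
print('grip',tri([ray(a,[341,277]),ray(b,[413,289])]))
for l,u,v in [('c1 butt',(291,275),(355,313)),('c2',(314,298),(389,308)),('c3',(338,323),(424,303)),('c4',(366,350),(459,297))]:
    r=[ray(a,u),ray(b,v)]; X=tri(r); print(l,X, [np.linalg.norm(np.cross(X-o_,d)) for o_,d in r])
for uv in [(320,340),(475,320),(465,270),(318,290),(490,295)]: print(uv,atz(b,uv,0.0),atz(b,uv,.145))
for n,uv in [('tin',(313,195)),('pad',(216,316)),('pad',(212,236)),('carousel left edge',(352,80)),('carousel',(420,190)),('saw',(470,200)),('bench edge',(300,372))]: print(n,atz(b,uv,0.0),atz(b,uv,.4))
for n,uv in [('caroedge',(455,300)),('caroedge top',(468,150))]: print(n,atz(a,uv,0.0),atz(a,uv,.4))
w=snap('wrist','w0'); print(w['position'],w['rotation'].round(3))
im=cv2.resize(a['frame'][220:480,200:460],None,fx=2.3,fy=2.3,interpolation=cv2.INTER_CUBIC); cv2.imwrite('pics/az.png',im)
E
```

```text
1.2 [[-0.     0.282 -0.959]
 [ 0.    -0.959 -0.282]
 [-1.    -0.     0.   ]]
grip [0.52419029 0.10452823 0.23500101]
c1 butt [0.48227266 0.19292846 0.17915955] [np.float64(0.0009110734784293006), np.float64(0.0009110734784293737)]
c2 [0.49287466 0.1338215  0.17683024] [np.float64(0.0012867409124919932), np.float64(0.0012867409124919659)]
c3 [0.50264501 0.07331684 0.17591963] [np.float64(0.0006106623779117254), np.float64(0.0006106623779117832)]
c4 [0.51472487 0.01219551 0.17445593] [np.float64(0.0005183876517374579), np.float64(0.0005183876517374927)]
(320, 340) [0.41856471 0.25111918 0.        ] [0.43074026 0.25221871 0.145     ]
(475, 320) [ 0.46935627 -0.07161906  0.        ] [ 0.47433285 -0.02477604  0.145     ]
(465, 270) [ 0.5734293  -0.05089454  0.        ] [ 0.56365503 -0.00698892  0.145     ]
(318, 290) [0.5223321  0.25825262 0.        ] [0.51980012 0.25834108 0.145     ]
(490, 295) [ 0.52234563 -0.10325144  0.        ] [ 0.51981173 -0.05192499  0.145     ]
tin [0.72535135 0.27479067 0.        ] [0.63898712 0.26856842 0.4       ]
pad [0.46179149 0.47053563 0.        ] [0.47847777 0.38777814 0.4       ]
pad [0.63049015 0.48740967 0.        ] [0.58121615 0.39805452 0.4       ]
carousel left edge [0.98476612 0.19663489 0.        ] [0.7969721  0.22097114 0.4       ]
carousel [0.74272486 0.04535647 0.        ] [0.64956768 0.12884177 0.4       ]
saw [ 0.72392334 -0.0617955   0.        ] [0.63811746 0.06358566 0.4       ]
bench edge [0.35193211 0.29070461 0.        ] [0.41157282 0.2782601  0.4       ]
caroedge [0.80641145 0.14782179 0.        ] [ 0.53094929 -0.11910281  0.4       ]
caroedge top [1.15077017 0.55170462 0.        ] [0.71676811 0.09883571 0.4       ]
[ 0.2504995  -0.57823079  0.38409397] [[ 0.282 -0.919 -0.274]
 [-0.959 -0.27  -0.081]
 [ 0.001  0.286 -0.958]]
```

View pics/az.png

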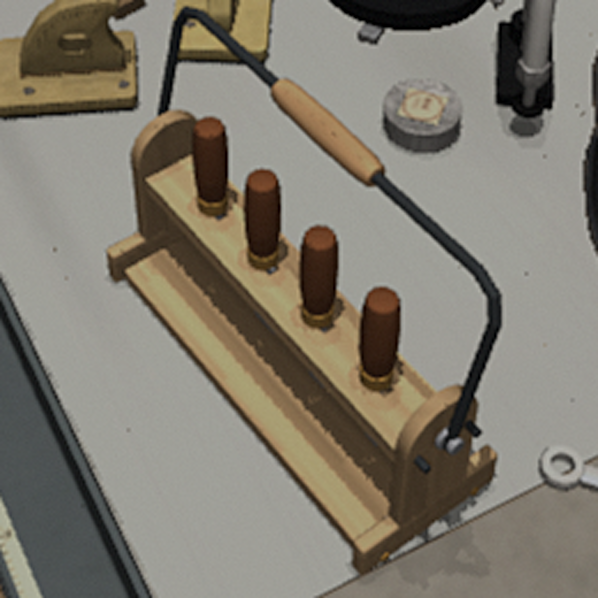

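View pics/w0.png

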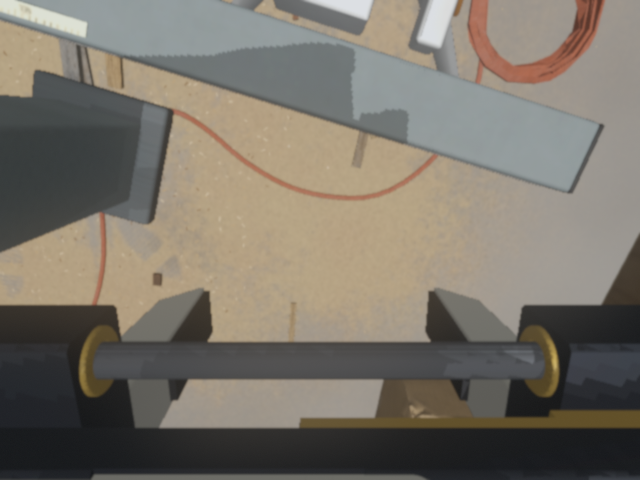

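Emit:
servo_tool --plan '[[[5,10,10],[0,0,20]],[[15,20,13],[0,0,40]],[[22,30,14],[0,0,60]],[[22,36,14],[0,0,80]],[[22,42,14],[0,0,100]],[[22,48,14],[0,0,100]],[[21,54,14],[0,0,100]],[[20,60,14],[0,0,100]],[[20,65,14],[0,0,100]],[[20,70,14],[0,0,100]],[[20,70,14],[0,0,100]],[[20,70,14],[0,0,100]]]' --grip 0

```text
clock: 2.55
position: [0.3561, -0.0625, 0.3541]
ee_rot: [0.859, 1.393, -0.86]
force: [2.3, -0.4, 0.6]
width: 0.021
```

```bash
cat >> h.py <<'E'
YAW=0.178
TX=np.array([np.cos(YAW),np.sin(YAW),0]);TY=np.array([-np.sin(YAW),np.cos(YAW),0]);Z=np.array([0,0,1.])
def ori(x,z):
    x=np.array(x);z=np.array(z); return np.stack([x,np.cross(z,x),z],1)
def rel(Rt,P):
    o=arm.observe(); Rc=R.from_rotvec(o['ee_rot'])
    t=(R.from_matrix(Rt)*Rc.inv()).as_rotvec(degrees=True); print('shift cm',((np.array(P)-o['position'])*100).round(1),'turn',t.round(1), np.linalg.norm(t).round(1)); print('joints',o['joints'].round(2),'f',o['force'].round(1))
E
python3 - <<'E'
from h import *
c=np.cos(np.pi/4)
rel(ori(TX*c-Z*c,TX*c+Z*c),[.36,.14,.26])
rel(ori(-Z,TX),[.36,.14,.26])
E
```

```text
shift cm [ 0.4 20.3 -9.4] turn [-21.5 -42.9  69.5] 84.5
joints [ 0.69 -0.07 -0.6   1.88 -0.04  1.32  0.57] f [ 2.3 -0.4  0.6]
shift cm [ 0.4 20.3 -9.4] turn [ 0.   0.1 73.5] 73.5
joints [ 0.69 -0.07 -0.6   1.88 -0.04  1.32  0.57] f [ 2.3 -0.4  0.6]
```

Emit:
servo_tool --plan '[[[0,5,-2],[0,0,9]],[[0,10,-5],[-5,-10,18]],[[0,15,-8],[-10,-20,35]],[[0,20,-9],[-16,-32,52]],[[0,20,-9],[-21,-43,70]],[[0,20,-9],[-21,-43,70]],[[0,20,-9],[-21,-43,70]],[[0,20,-9],[-21,-43,70]],[[0,20,-9],[-21,-43,70]],[[0,20,-9],[-21,-43,70]],[[0,20,-9],[-21,-43,70]],[[0,20,-9],[-21,-43,70]]]'

```text
clock: 3.75
position: [0.357, 0.139, 0.2666]
ee_rot: [-0.073, 0.786, 0.181]
force: [-0.1, -0.9, 0.2]
width: 0.007
```

Run:
```python
from h import *
w=snap('wrist','w1')
rel(np.eye(3),[0,0,0])
print(w['fx'],w['position'],w['rotation'].round(2))
cv2.imwrite('pics/w1.png',w['frame'][::-1,::-1])
for q in ['chisel_snapped','chisel_snapped_end','chisel_12']:
    r=arm.search_frame(w,q); print(q,[([639-x['at'][0],479-x['at'][1]],round(x['score'],2)) for x in r[:4]])
for y in [-93,-31,31,93]:
    for z in (.1,.058,.025): 
        u=pr(w,np.array([.4985,.103,0])+TY*y/1000+Z*z); print(y,z,639-u[0],479-u[1])
```

```text
shift cm [-35.7 -13.9 -26.6] turn [  4.1 -45.1 -10.3] 46.4
joints [ 0.18 -0.44 -0.73  2.57  0.04  0.17  1.11] f [ 0.  -0.   0.8]
406.746847576526 [0.19423797 0.10722868 0.32364544] [[-0.19  0.47  0.86]
 [ 0.98  0.09  0.17]
 [ 0.    0.88 -0.48]]
chisel_snapped [([288.1, 253.5], 0.62)]
chisel_snapped_end [([288.4, 254.2], 0.87)]
chisel_12 [([362.2, 267.6], 0.88), ([432.3, 262.9], 0.73), ([507.9, 263.8], 0.66)]
-93 0.1 492.0 295.6
-93 0.058 483.2 331.2
-93 0.025 476.9 356.7
-31 0.1 423.2 295.2
-31 0.058 418.0 330.7
-31 0.025 414.2 356.2
31 0.1 354.7 294.8
31 0.058 353.0 330.3
31 0.025 351.8 355.7
93 0.1 286.4 294.3
93 0.058 288.2 329.8
93 0.025 289.6 355.2
```

View pics/w1.png

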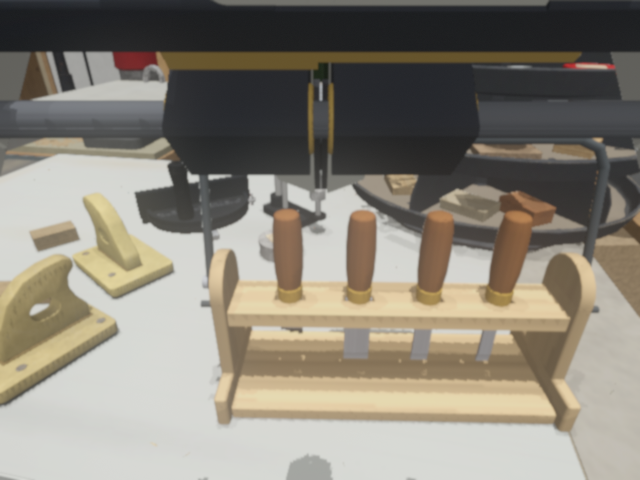

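Run:
```python
from h import *
from scipy.optimize import least_squares
a=snap('side','a2');b=snap('top','b2');w=snap('wrist','w2')
ys=[.093,.031,-.031,-.093]
obs=[(a,.102,[(291.7,310),(314.3,333.5),(338.3,358.5),(363.5,384.5)]),(a,.185,[(291.3,274),(314,297),(338.7,321.3),(365.2,348.3)]),
(b,.185,[(355,313.5),(389.5,309),(425,304),(460,299)]),
(w,.102,[(639-290,479-298),(639-360,479-298),(639-430,479-299),(639-501,479-299)]),(w,.185,[(639-288,479-213),(639-362,479-215),(639-438,479-217),(639-516,479-217)])]
def f(p,use=obs):
    r=[]
    for c,z,px in use:
        for y,u in zip(ys,px):
            X=[p[0]-np.sin(p[2])*y,p[1]+np.cos(p[2])*y,z]; r+=list(np.array(pr(c,X))-u)
    return np.array(r)
s=least_squares(f,[.4985,.103,.178],loss='soft_l1'); print(s.x); print(f(s.x).reshape(5,4,2).mean(1).round(1))
for k in ([0,1,2],[3,4],[2],[0,1]): print(k,least_squares(lambda p:f(p,[obs[i] for i in k]),[.4985,.103,.178]).x)
p=s.x; print('c1',p[0]-np.sin(p[2])*.093,p[1]+np.cos(p[2])*.093)
# grip
for c,q in((a,'a'),(b,'b')): 
    print([(x['at'],x['score']) for x in arm.search_frame(c,'bail_grip')])
```

```text
[0.4985 0.103  0.178 ]
[[-0.4 -4.1]
 [-0.2 -2.3]
 [ 0.6 -1.7]
 [ 7.1  7. ]
 [ 4.7  7.6]]
[0, 1, 2] [0.4985 0.103  0.178 ]
[3, 4] [0.4985 0.103  0.178 ]
[2] [0.4985 0.103  0.178 ]
[0, 1] [0.4985 0.103  0.178 ]
c1 0.4820332777757499 0.19453057991288697
[([352.6, 287.9], 0.78)]
[([413.5, 292.0], 0.78), ([388.8, 308.7], 0.35)]
```

```bash
sed -i "s/return \[round(float(p\['fx'\]\*c\[0\]\/c\[2\]+p\['cx'\]),1),round(float(p\['fy'\]\*c\[1\]\/c\[2\]+p\['cy'\]),1)\]/return [p['fx']*c[0]\/c[2]+p['cx'],p['fy']*c[1]\/c[2]+p['cy']]/" h.py; grep -A1 'def pr' h.py
cat > fit.py <<'E'
from h import *
from scipy.optimize import least_squares
a=snap('side','a3');b=snap('top','b3');w=snap('wrist','w3')
ys=[.093,.031,-.031,-.093]
obs=[(a,.102,[(291.7,310),(314.3,333.5),(338.3,358.5),(363.5,384.5)]),(a,.185,[(291.3,274),(314,297),(338.7,321.3),(365.2,348.3)]),
(b,.185,[(355,313.5),(389.5,309),(425,304),(460,299)]),
(w,.102,[(639-290,479-298),(639-360,479-298),(639-430,479-299),(639-501,479-299)]),(w,.185,[(639-288,479-213),(639-362,479-215),(639-438,479-217),(639-516,479-217)])]
def f(p,use=obs):
    r=[]
    for c,z,px in use:
        for y,u in zip(ys,px):
            X=[p[0]-np.sin(p[2])*y,p[1]+np.cos(p[2])*y,z]; r+=list(np.array(pr(c,X))-u)
    return np.array(r)
s=least_squares(f,[.4985,.103,.178],loss='soft_l1'); print(s.x); print(f(s.x).reshape(5,4,2).mean(1).round(1))
for k in ([0,1,2],[3,4],[2],[0,1]): print(k,least_squares(lambda p:f(p,[obs[i] for i in k]),[.4985,.103,.178]).x)
p=s.x; print('c1',p[0]-np.sin(p[2])*.093,p[1]+np.cos(p[2])*.093)
E
python3 fit.py
```

```text
def pr(p,X):
    c=np.array(p['rotation']).reshape(3,3).T@(np.array(X)-p['position']); return [p['fx']*c[0]/c[2]+p['cx'],p['fy']*c[1]/c[2]+p['cy']]
[0.49452286 0.09778692 0.16425973]
[[-1.1 -0.9]
 [-0.9  0.9]
 [ 3.6  0.7]
 [ 1.   3.8]
 [-2.2  5. ]]
[0, 1, 2] [0.49619888 0.0997095  0.16353747]
[3, 4] [0.48867687 0.0981171  0.17552747]
[2] [0.4955367  0.10400113 0.1658113 ]
[0, 1] [0.49599944 0.09721712 0.16283068]
c1 0.47931531046397413 0.18953510697462778
```

Run:
```python
import cv2
im=cv2.imread('pics/b3.png')[250:360,300:520]; cv2.imwrite('pics/b3z.png',cv2.resize(im,None,fx=3.6,fy=3.6,interpolation=cv2.INTER_CUBIC))
```

```text
(no output)
```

View pics/b3z.png

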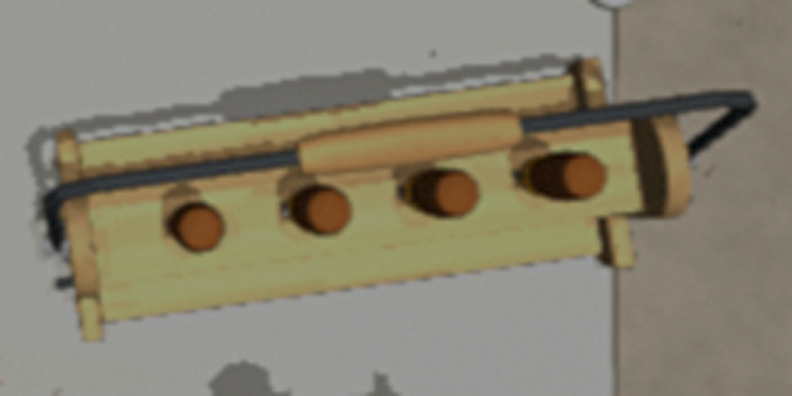

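```bash
sed -i 's/YAW=0.178/YAW=0.165/' h.py
cat >> h.py <<'E'
C=np.array([.4955,.100,0])
def tp(deg): 
    t=np.radians(deg); return ori(TX*np.sin(t)-Z*np.cos(t),TX*np.cos(t)+Z*np.sin(t))
E
python3 - <<'E'
from h import *
for t in [(-.03,.235),(-.03,.225)]: rel(tp(20),C+TX*t[0]+Z*t[1])
for t in [(-.03,.225),(.008,.222),(.04,.222),(.0675,.2135),(.092,.192),(.107,.17),(.116,.148)]: print(t,((TX*(t[0]+.03)+Z*(t[1]-.225))*100).round(1))
E
```

```text
shift cm [10.9 -4.3 -3.1] turn [-4.5 24.3 -1.3] 24.7
joints [ 0.18 -0.43 -0.73  2.57  0.05  0.17  1.1 ] f [0.9 0.6 0.1]
shift cm [10.9 -4.3 -4.1] turn [-4.5 24.3 -1.3] 24.7
joints [ 0.18 -0.43 -0.73  2.57  0.05  0.17  1.1 ] f [0.9 0.6 0.1]
(-0.03, 0.225) [0. 0. 0.]
(0.008, 0.222) [ 3.7  0.6 -0.3]
(0.04, 0.222) [ 6.9  1.1 -0.3]
(0.0675, 0.2135) [ 9.6  1.6 -1.2]
(0.092, 0.192) [12.   2.  -3.3]
(0.107, 0.17) [13.5  2.3 -5.5]
(0.116, 0.148) [14.4  2.4 -7.7]
```

Emit:
servo_tool --plan '[[[4,-2,0],[-1,6,0]],[[8,-4,-1],[-2,12,-1]],[[10.9,-4.3,-3],[-4.5,20,-1.3]],[[10.9,-4.3,-4],[-4.5,24.3,-1.3]],[[10.9,-4.3,-4],[-4.5,24.3,-1.3]],[[10.9,-4.3,-4],[-4.5,24.3,-1.3]]]' --squeeze 20

```text
clock: 4.95
position: [0.4653, 0.0955, 0.225]
ee_rot: [-0.1, 1.219, 0.143]
force: [-0.4, 0.1, 0.4]
width: 0.008
```

Run:
```python
from h import *
a=snap('side','a4')
rel(tp(20),C+TX*-.03+Z*.225)
cv2.imwrite('pics/a4z.png',cv2.resize(a['frame'][140:480,180:520],None,fx=1.75,fy=1.75))
b=snap('top','b4'); cv2.imwrite('pics/b4z.png',cv2.resize(b['frame'][160:400,240:560],None,fx=2.4,fy=2.4))
```

```text
shift cm [ 0.1 -0.  -0. ] turn [0. 0. 0.] 0.0
joints [ 0.15  0.04 -0.52  2.18  0.16  0.59  1.25] f [-0.  -0.5 -0.2]
```

View pics/a4z.png

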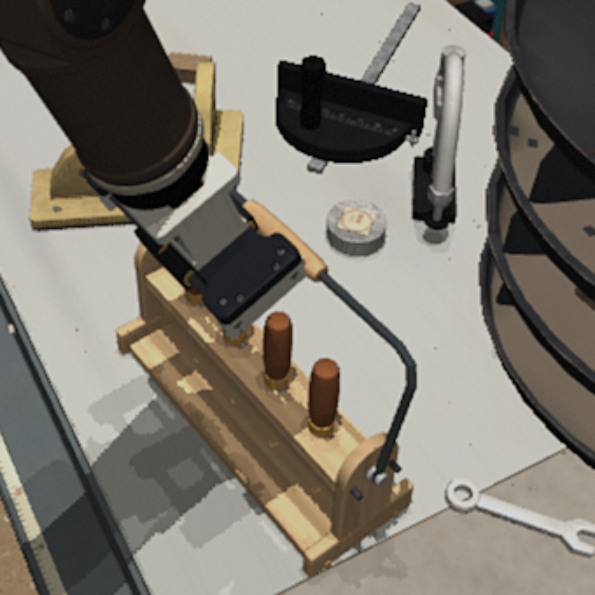

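View pics/b4z.png

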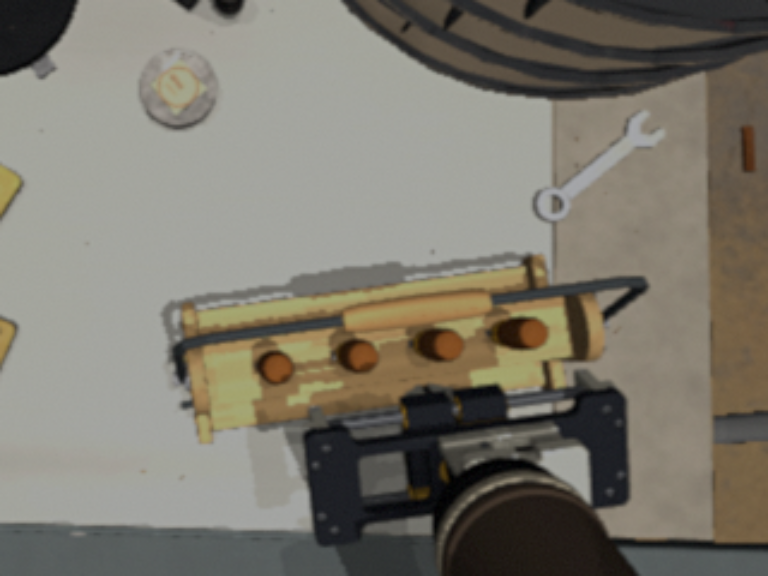

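Emit:
servo_tool --plan '[[[2,0.3,-0.2],[0,0,0]],[[4,0.7,-0.3],[0,0,0]],[[6,1.0,-0.3],[0,0,0]],[[8,1.3,-0.7],[0,0,0]],[[9.6,1.6,-1.2],[0,0,0]],[[10.8,1.8,-2.2],[0,0,0]],[[12,2,-3.3],[0,0,0]],[[12.8,2.1,-4.5],[0,0,0]]]'

```text
clock: 5.85
position: [0.5929, 0.1168, 0.182]
ee_rot: [-0.102, 1.214, 0.144]
force: [-0.2, 0.7, 1.4]
width: 0.006
```

Run:
```python
from h import *
a=snap('side','a5')
o=arm.observe();print(o['position'],o['force'],TX@(o['position']-C))
cv2.imwrite('pics/a5z.png',cv2.resize(a['frame'][140:480,180:520],None,fx=1.75,fy=1.75))
```

```text
[0.59279768 0.11642113 0.17969702] [ 1.04544943 -0.24399702 -1.68593184] 0.09867342090110415
```

View pics/a5z.png

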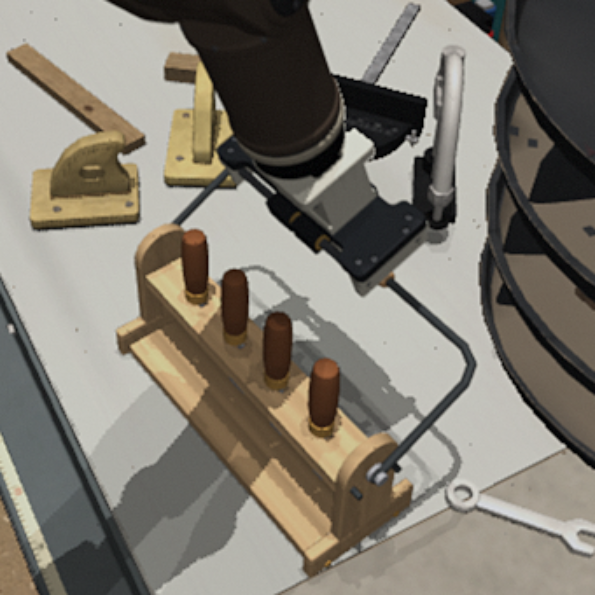

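Emit:
servo_tool --plan '[[[0.8,0.1,-1],[0,0,0]],[[1.3,0.2,-2],[0,0,0]],[[1.6,0.3,-3],[0,0,0]],[[1.7,0.3,-3.6],[0,0,0]],[[1.7,0.3,-3.6],[0,0,0]]]'

```text
clock: 6.4
position: [0.6091, 0.1193, 0.1424]
ee_rot: [-0.103, 1.219, 0.144]
force: [-0.2, -0.1, -1.0]
width: 0.005
```

Run:
```python
from h import *
a=snap('side','a6')
o=arm.observe();print(o['position'],o['force'],TX@(o['position']-C),o['joints'].round(2))
cv2.imwrite('pics/a6z.png',cv2.resize(a['frame'][140:480,180:520],None,fx=1.75,fy=1.75))
```

```text
[0.6093374  0.11939735 0.14304464] [-1.11321032 -0.38372949 -0.05601126] 0.11547736178837238 [-0.    0.38 -0.39  1.99  0.45  0.49  1.02]
```

View pics/a6z.png

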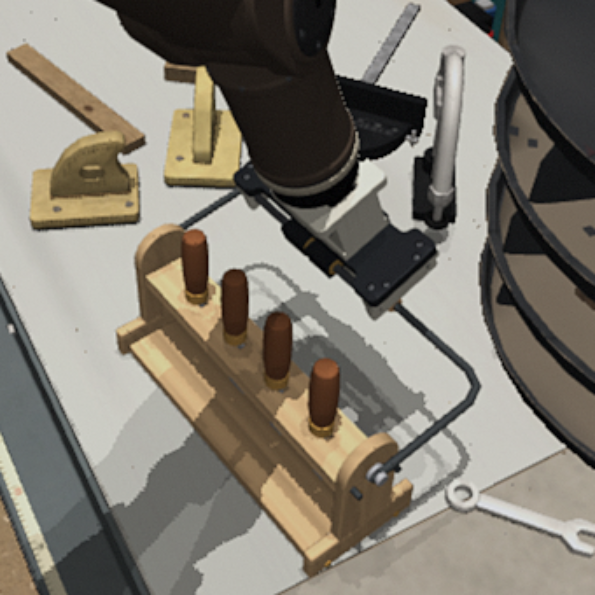

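Run:
```python
from h import *
rel(ori(-Z,-TY),C+TY*.093+Z*.30)
```

```text
shift cm [-12.9   7.2  15.7] turn [ 13.   18.  -89.1] 91.8
joints [-0.    0.38 -0.39  1.99  0.45  0.49  1.02] f [-1.1 -0.4 -0.1]
```

Emit:
servo_tool --plan '[[[-1,0,4],[0,0,0]],[[-3,0,8],[0,0,0]],[[-6,2,12],[1,2,-10]],[[-10,4,15.7],[3,4,-20]],[[-12.9,7.2,15.7],[13,18,-89]],[[-12.9,7.2,15.7],[13,18,-89]],[[-12.9,7.2,15.7],[13,18,-89]],[[-12.9,7.2,15.7],[13,18,-89]],[[-12.9,7.2,15.7],[13,18,-89]],[[-12.9,7.2,15.7],[13,18,-89]],[[-12.9,7.2,15.7],[13,18,-89]],[[-12.9,7.2,15.7],[13,18,-89]]]' --grip 1

```text
clock: 7.65
position: [0.4802, 0.1917, 0.3005]
ee_rot: [1.0, 1.298, -0.996]
force: [0.6, 0.4, 1.1]
width: 0.98
```

Emit:
servo_tool --plan '[[[0,0,0],[1.5,2,-9]],[[0,0,0],[3,4,-18]],[[0,0,0],[3,4,-18]]]'

```text
clock: 7.95
position: [0.4807, 0.191, 0.3008]
ee_rot: [1.249, 1.251, -1.252]
force: [-0.9, -0.2, 0.2]
width: 1.003
```

Run:
```python
from h import *
rel(ori(-Z,-TY),C+TY*.093+Z*.30)
w=snap('wrist','w7');a=snap('side','a7');b=snap('top','b7')
o=arm.observe(); print(o['position'],o['width'])
for d in (.185,.102): print(d,[np.array(pr(w,C+TY*y+Z*d)).round() for y in(.093,.031,-.031)])
for c in (w,a): print([(x['at'],round(x['score'],2)) for x in arm.search_frame(c,'chisel_snapped_butt')],[(x['at'],round(x['score'],2)) for x in arm.search_frame(c,'chisel_snapped')])
print(a['frame'].shape)
cv2.imwrite('pics/a7z.png',cv2.resize(a['frame'][140:480,180:520],None,fx=1.75,fy=1.75))
```

```text
shift cm [-0.1  0.1 -0.1] turn [-2.1 -2.6 11.8] 12.3
joints [-0.18  0.24 -0.33  1.68  0.02  1.25 -0.55] f [-0.9 -0.2  0.2]
[0.48003893 0.19183339 0.30073311] 1.001439075766177
0.185 [array([325., 242.]), array([341., 322.]), array([357., 395.])]
0.102 [array([327., 219.]), array([341., 284.]), array([353., 343.])]
[([326.9, 231.9], 0.72)] [([326.7, 233.2], 0.93), ([354.6, 234.4], 0.7)]
[([292.3, 288.5], 0.66)] [([294.3, 295.0], 0.72)]
(480, 640, 3)
```

View pics/w7.png

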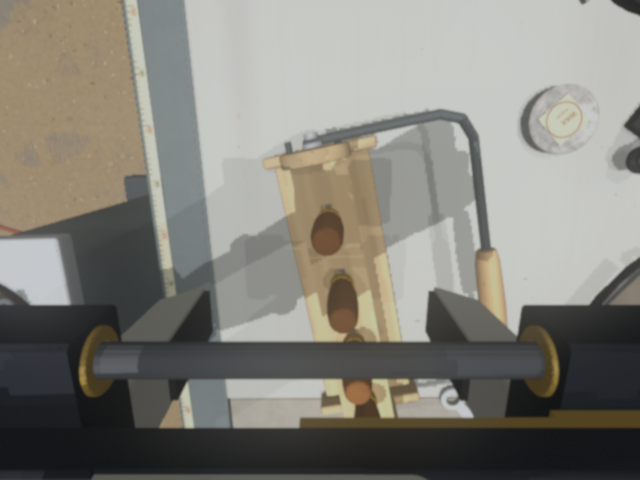

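View pics/a7z.png

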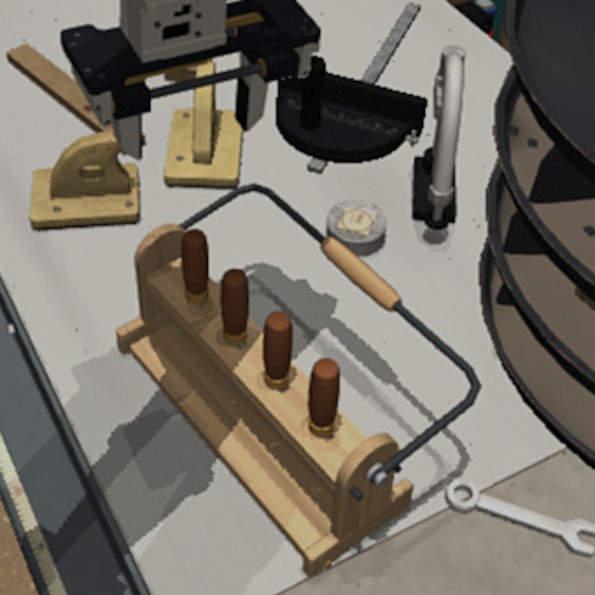

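Run:
```python
from h import *
a=arm.get_image('side');a['rotation']=R.from_rotvec(a['rotation']).as_matrix()
for f in (1.0,1.1,1.2,1.3,1.4,1.45): print(f,np.array(pr(a,C+TX*.125*np.sin(f)+Z*(.115+.125*np.cos(f)))).round())
rel(ori(-Z,-TY),C+TY*.093+Z*.20)
```

```text
1.0 [378. 280.]
1.1 [380. 283.]
1.2 [382. 286.]
1.3 [384. 290.]
1.4 [384. 294.]
1.45 [384. 297.]
shift cm [  0.   -0.  -10.1] turn [-2.1 -2.6 11.4] 11.9
joints [-0.18  0.24 -0.33  1.68  0.02  1.25 -0.55] f [ 0.3 -0.9 -0.5]
```

Emit:
servo_tool --plan '[[[0,0,0],[-1.5,-2,8]],[[0,0,-3],[-2.1,-2.6,11.4]],[[0,0,-7],[-2.1,-2.6,11.4]],[[0,0,-10],[-2.1,-2.6,11.4]],[[0,0,-10],[-2.1,-2.6,11.4]]]'

```text
clock: 8.85
position: [0.4775, 0.1909, 0.1973]
ee_rot: [1.081, 1.285, -1.092]
force: [-0.4, -0.2, 0.8]
width: 1.003
```

Run:
```python
from h import *
rel(ori(-Z,-TY),C+TY*.093+Z*.133)
w=snap('wrist','w8');a=snap('side','a8')
print(np.array(pr(w,C+TY*.093+Z*.185)).round())
cv2.imwrite('pics/a8z.png',cv2.resize(a['frame'][200:400,200:440],None,fx=2.5,fy=2.5))
```

```text
shift cm [ 0.3  0.1 -6.4] turn [ 0.2 -0.3 -0. ] 0.4
joints [-0.2   0.32 -0.36  1.85  0.13  1.   -0.45] f [-0.4 -0.2  0.8]
[324. 298.]
```

View pics/w8.png

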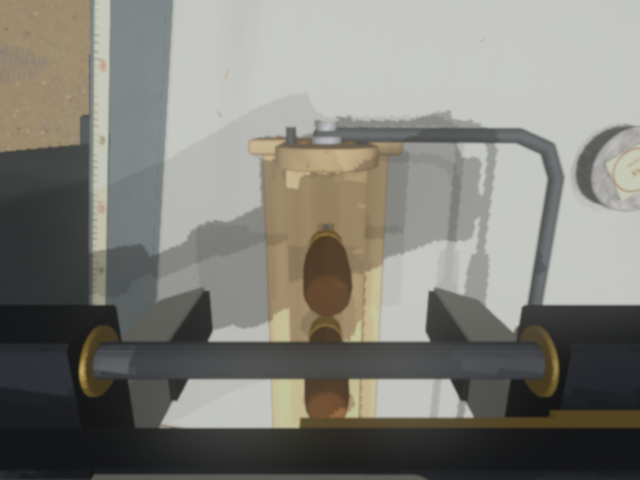

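View pics/a8z.png

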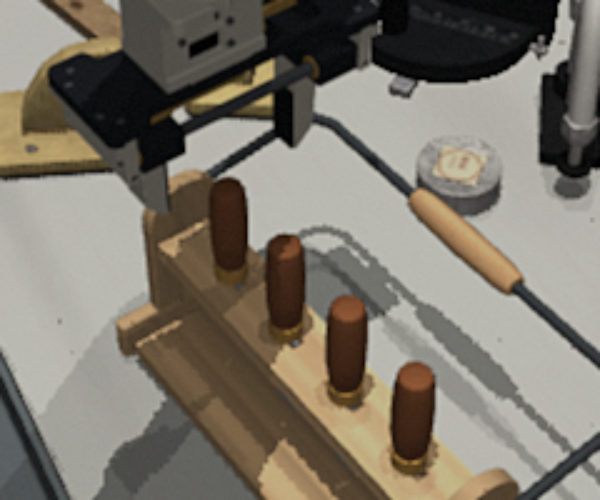

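Emit:
servo_tool --plan '[[[0.3,0.1,-2],[0,0,0]],[[0.3,0.1,-4],[0,0,0]],[[0.3,0.1,-6.2],[0,0,0]],[[0.3,0.1,-6.4],[0,0,0]]]'

```text
clock: 9.35
position: [0.483, 0.1933, 0.1373]
ee_rot: [1.085, 1.283, -1.088]
force: [-0.0, 0.1, -0.2]
width: 1.003
```

Emit:
servo_tool --plan '[[[0,0,0],[0,0,0]],[[0,0,0],[0,0,0]],[[0,0,0],[0,0,0]],[[0,0,0],[0,0,0]],[[0,0,0],[0,0,0]],[[0,0,0],[0,0,0]],[[0,0,0],[0,0,0]],[[0,0,0],[0,0,0]]]' --grip 0 --squeeze 35

```text
clock: 10.15
position: [0.4829, 0.1932, 0.1372]
ee_rot: [1.085, 1.283, -1.088]
force: [-0.7, 0.5, -0.3]
width: 0.355
```

Run:
```python
from h import *
rel(ori(-Z,-TY),C+TY*.093+Z*.133)
w=snap('wrist','w9');a=snap('side','a9'); print(arm.observe()['width']*92)
cv2.imwrite('pics/a9z.png',cv2.resize(a['frame'][200:400,200:440],None,fx=2.5,fy=2.5))
```

```text
shift cm [-0.3 -0.1 -0.4] turn [ 0.1 -0.1 -0. ] 0.1
joints [-0.22  0.39 -0.35  1.91  0.17  0.87 -0.49] f [-0.7  0.5 -0.3]
24.853676582978927
```

View pics/a9z.png

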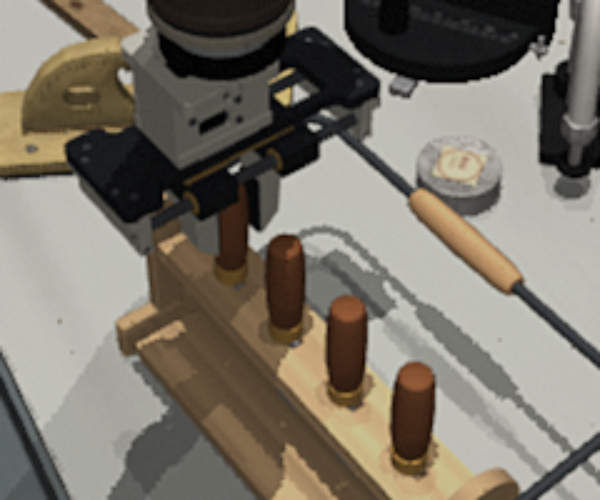

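Emit:
servo_tool --plan '[[[0,0,1],[0,0,0]],[[0,0,3],[0,0,0]],[[0,0,5],[0,0,0]],[[0,0,8],[0,0,0]],[[0,0,11],[0,0,0]],[[0,0,14],[0,0,0]],[[0,0,17],[0,0,0]],[[0,0,20],[0,0,0]],[[0,0,20],[0,0,0]]]' --squeeze 40

```text
clock: 11.15
position: [0.4842, 0.1943, 0.3419]
ee_rot: [1.09, 1.28, -1.082]
force: [0.7, 0.5, -0.6]
width: 0.273
```

Run:
```python
from h import *
a=snap('side','a10');o=arm.observe(); print(o['width']*92,o['position'],o['joints'].round(2),o['force'])
```

```text
24.98497544641315 [0.48349385 0.19378108 0.33955125] [-0.19  0.21 -0.36  1.62  0.08  1.32 -0.4 ] [-0.42485752  0.20498892 -1.49983378]
```

View pics/a10.png

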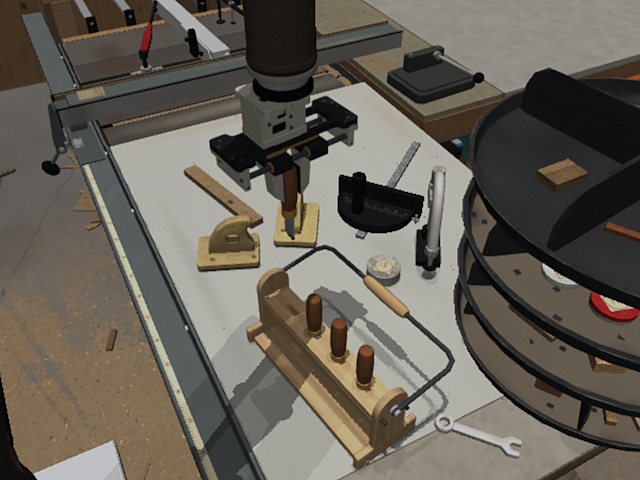

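Emit:
servo_tool --plan '[[[0,1,3],[1,-6,0]],[[1,2,6],[2,-12,0]],[[2,3,9],[3.3,-20,0]],[[2,4,12],[4.6,-28,0]],[[3,5,15],[6,-36,0]],[[4,6,18],[7.3,-44,0]],[[4,7,21],[8.6,-52,0]],[[5,8,24],[10,-60,0]],[[5,8,24],[11.3,-68,0]],[[5,8,24],[12.7,-76,0]],[[5,8,24],[14,-84,0]],[[5,8,24],[14.8,-88.7,0]]]'

```text
clock: 12.4
position: [0.5377, 0.2627, 0.578]
ee_rot: [1.541, 0.248, -0.058]
force: [0.7, -0.8, -1.7]
width: 0.266
```

Run:
```python
from h import *
a=snap('side','a11');b=snap('top','b11');o=arm.observe(); print(o['clock'],o['width']*92,o['position'],o['joints'].round(2),o['force'],R.from_rotvec(o['ee_rot']).as_matrix()[:,0].round(3))
```

```text
12.5 24.98600036504025 [0.53753326 0.26241646 0.57554737] [ 0.09 -0.24 -0.89  2.13  1.62  0.59 -1.99] [-0.29271528 -0.38019841 -1.70845761] [ 0.973  0.118 -0.199]
```

View pics/a11.png

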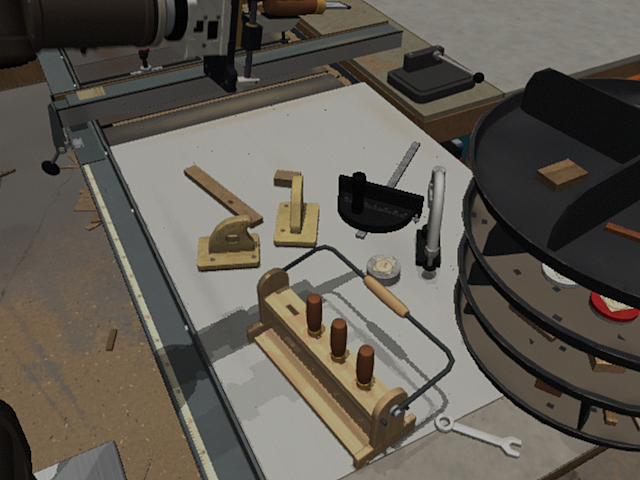

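Run:
```python
from h import *
rel(ori(TX,-TY),[.53,.25,.48])
```

```text
shift cm [-0.8 -1.2 -9.6] turn [  2.4 -11.3   2.5] 11.8
joints [ 0.09 -0.24 -0.89  2.13  1.62  0.59 -1.99] f [-0.3 -0.4 -1.7]
```

Emit:
servo_tool --plan '[[[0,0,-1],[1,-4,1]],[[0,-0.5,-3],[2,-8,2]],[[-0.5,-1,-5],[2.4,-11.3,2.5]],[[-0.8,-1.2,-7],[2.4,-11.3,2.5]],[[-0.8,-1.2,-8.5],[2.4,-11.3,2.5]],[[-0.8,-1.2,-9],[2.4,-11.3,2.5]],[[-0.8,-1.2,-9],[2.4,-11.3,2.5]],[[-0.8,-1.2,-9],[2.4,-11.3,2.5]]]'

```text
clock: 13.3
position: [0.53, 0.2503, 0.486]
ee_rot: [1.566, 0.129, 0.129]
force: [1.4, -0.3, -1.1]
width: 0.272
```

Run:
```python
from h import *
rel(ori(TX,-TY),[.53,.25,.48])
a=snap('side','a12');b=snap('top','b12');w=snap('wrist','w12');o=arm.observe(); print(o['clock'],o['width']*92,o['position'],o['dq'].round(3),o['joints'].round(2),o['force'],R.from_rotvec(o['ee_rot']).as_matrix()[:,0].round(3))
for n,c in (('a',a),('b',b),('w',w)): print(n,[[(x['at'],round(x['score'],2)) for x in arm.search_frame(c,q)] for q in('chisel_snapped_butt','chisel_snapped_end','chisel_12')])
cv2.imwrite('pics/ab12.png',np.vstack([cv2.resize(x['frame'],(400,300)) for x in (a,b)]))
```

```text
shift cm [ 0.  -0.  -0.6] turn [ 0.  -0.   0.1] 0.1
joints [-0.02  0.07 -1.03  2.46  2.17  1.22 -2.58] f [ 1.4 -0.3 -1.1]
13.45 24.980048693345946 [0.52959706 0.25025041 0.48676022] [ 0.003  0.001 -0.006  0.007  0.007  0.006 -0.006] [-0.02  0.07 -1.03  2.46  2.18  1.22 -2.59] [ 0.03135438  0.88687483 -0.73259639] [0.987 0.164 0.002]
a [[([303.6, 76.4], 0.66), ([329.4, 372.1], 0.59)], [([298.2, 78.6], 0.87)], [([362.3, 365.3], 0.95), ([338.7, 341.5], 0.62), ([314.7, 316.7], 0.55)]]
b [[([327.0, 245.0], 0.77)], [([318.6, 244.9], 0.87)], [([418.7, 304.5], 0.81), ([452.1, 298.8], 0.66), ([388.9, 305.8], 0.5)]]
w [[([317.6, 312.6], 0.62)], [([318.7, 320.0], 0.74)], []]
```

View pics/ab12.png

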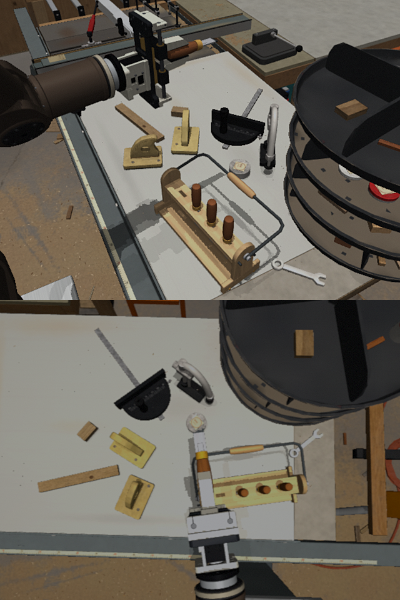

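View pics/w12.png

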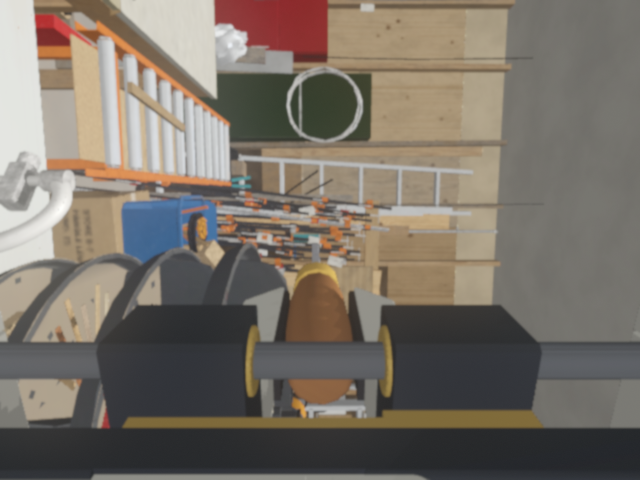

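Run:
```python
import cv2,numpy as np
a=cv2.imread('pics/a12.png')[40:120,230:350];b=cv2.imread('pics/b12.png')[170:290,270:370]
cv2.imwrite('pics/z12.png',np.hstack([cv2.resize(a,None,fx=4,fy=4)[:320],cv2.resize(b[:107],None,fx=3,fy=3)[:320]]))
```

```text
(no output)
```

View pics/z12.png

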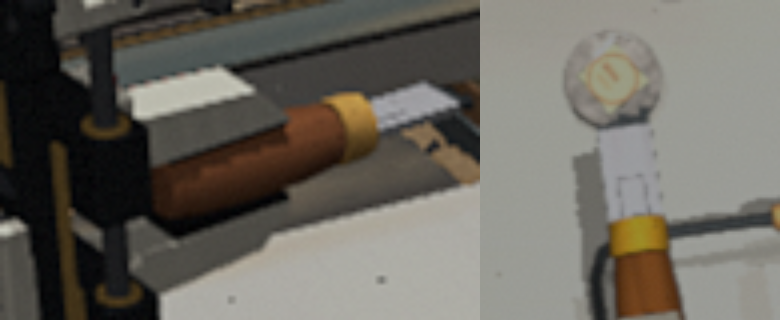

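Run:
```python
from h import *
a=snap('side','a13');b=snap('top','b13')
F=tri([ray(a,(323.75,69.5)),ray(b,(322,242.7))]);E=tri([ray(a,(342,64.3)),ray(b,(319.3,211.3))])
d=E-F; print(F,E,np.linalg.norm(d),np.degrees(np.arcsin(d[2]/np.linalg.norm(d))))
o=arm.observe()
# predicted if chisel along tool axis: ferrule underside 50mm.. ahead of grasp point
x=R.from_rotvec(o['ee_rot']).as_matrix()[:,0]; G=o['position']-.019*x
for s in (.056,.098): print(G+s*x,pr(a,G+s*x),pr(b,G+s*x))
print(o['position'],o['clock'],o['width']*92,np.abs(o['dq']).max(),o['force'])
```

```text
[0.56948311 0.25433639 0.48437363] [0.60340336 0.25926161 0.4824992 ] 0.03432716831652366 -3.130185472505129
[0.56604613 0.2564684  0.4854804 ] [np.float64(318.6809712752211), np.float64(68.90577416111293)] [np.float64(321.1935549356977), np.float64(243.2181526024517)]
[0.60747199 0.26338926 0.4854933 ] [np.float64(342.57888805488824), np.float64(60.60387742832532)] [np.float64(316.0745780673446), np.float64(206.4983849491274)]
[0.52955193 0.25037144 0.48546904] 14.0 24.820394390650183 0.0018061400291103286 [ 0.33504286 -0.5134428  -1.36848553]
```

```bash
python3 -c "
from cell import arm
print(arm.sign_off())"
```

```text
the job is handed in; nothing more can be done
None
```

The snapped chisel is out of its slot and held level, with its axis about 0.48 m above the work surface and roughly 0.30 m above the other chisels' butts. I signed off at about 14 s, still holding it.

**What I did**
- **Finding it:** a low look with the wrist camera showed full blades on three chisels. Only a stub showed on the one at the end nearest the push pads, and the detectors named the same one.
- **Bail:** I pushed it down to the far side, to about 1.4 rad judging by the side camera; 1.1 rad counts as right down.
- **Chisel:** I gripped its handle from above, drew it straight up and turned it level with the blade pointing away from the robot.

**Last checks**
- **Level:** the tool axis is within 0.2° of horizontal. Triangulating the blade from the side and top views gave a tilt of about 3° instead. That baseline is only about 34 mm, where the visible blade should measure 42 mm, so I put most of the difference down to pixel error.
- **Grip:** the fingers are on the handle at 24.8 mm, and the joints were essentially still.
- **Everything else:** the last side picture I viewed showed the other three chisels standing in their slots. The pads and the tin looked unmoved.

Early on, the tote's position from the wrist camera differed by about 7 mm from that of the fixed cameras. I used the fixed cameras, and the close-up before the grasp matched them within a few pixels.

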